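# Start the gel run: lid, power, timer

### The arm

A 6-joint arm with a two-finger parallel gripper is mounted at the origin on the work surface. World frame = base frame: x ahead of the robot, y to its left, z up, the work surface at z = 0. Lengths are in m, angles in rad, forces in N, time in s.
With the tool pointing down it reaches from about 0.375 to 0.9 m from the base axis. Payload 3.1 kg.
Tool frame: the origin (TCP) lies on the centre line of the jaws, within the pads' length; the fingertips stand 19 mm ahead of it and the grasp point (between the pads) is the TCP; z points along the fingers, y is the line along which they close (so a half turn about z gives the same grasp; the last joint's range is limited). The gripper opens to 85 mm and grips with 20 to 120 N. Pads are 22 mm wide; open, the fingers measure 114 mm over their backs; the gripper's body (76 mm by 85 mm) begins 54 mm behind the grasp point. The pads swing forward as they close: fully open they stand 13 mm farther back than shut.
Start: joints at [1.109, 0.527, 1.433, -0, 1.181, -0.178], TCP at [0.175, 0.6, 0.25] pointing down, gripper open.
Joint ranges: [-3.08, 3.08], [-0.75, 2.2], [0.22, 2.44], [-1.43, 4.57], [0, 2.65], [-2.85, 2.85]. Speed limits (rad/s): [2.79, 2.79, 3.14, 3.14, 3.14, 3.14].

### API

Orientations are given as a unit quaternion [x, y, z, w].
In Python, from station import manip gives the robot as it stands.
- The arm moves only by the tool servo_tool, never from a script. Its argument "rows" is a list that holds one entry, the list of rows, each a list of 7 numbers: the turn, a rotation vector about the tool's x, y, z in degrees, then the shift along the tool's x, y, z in m, then the gripper command: -1 is shut, 1 is fully open, values between are in proportion. In form: [[[wx, wy, wz, tx, ty, tz, jaw], ...]]. A call has 1 to 8 rows; each row shifts and turns the commanded pose from where the row before left it, along the tool's axes as they then stand; what a row does not reach is not made up. A row lasts 1/12 s, in which the tool goes at most 41.7 mm and 7.16 degrees, less where a joint would pass 70% of its speed; a pose out of reach is approached as far as the arm can. A call is refused whole if a number of a shift passes 0.0417 or a number of a turn 7.16, either way. A call with a gripper value outside its range is refused whole. The fingers move at their own pace and stop on an object; "squeeze" is the grip in N (left out, the last holds). Time passes only in rows, so rows that do not move let the fingers close. It gives the time, the measured TCP pose, the force, the opening and the grip force at its end, in the units of the state.
- manip.sense(): the state, without advancing time (a new reading comes with each control period).
- manip.snapshot(name): name is "scene" or "top" or "wrist"; returns the picture (400x640x3 uint8, blue, green, red); there is no depth.
- manip.camera_info(name): a dict with "K" (3x3 intrinsics, pixels), "camera_from_world" (4x4, takes a point from world to camera coordinates). Camera axes: x right, y down, z forward; pixel columns grow to the right and rows downward; lengths in m; the calibration is good to about 2 mm. A picture is of the moment at which its call begins: read the wrist's pose just before it. camera_info takes no time and is no camera call; for the wrist camera it gives the pose at the moment of the call.
- manip.sign_off(): hands the job in; it is judged then, once.
The state is a dict: "t": time; "q": joint angles; "qd": joint speeds; "tau": joint torques, N m; "tcp_pos": TCP position; "tool_rot": TCP orientation; "force": force on the tool from outside, world axes, zero at the start; "ft_torque": the same for the moment, N m; "finger_gap": opening from 0.0 (shut) to 1.0 (fully open); "gripper_force": force on a finger pad.
Only numpy, scipy, OpenCV 4.12 (cv2) and the standard library are available. Lean on these libraries where they do the work, as an engineer would, in place of code of your own. Each camera call takes 0.05 s, during which the arm holds its last target. There are 200 camera calls.

### The job

Start the gel run with light touches of the fingertips, in this order: press the gel tank's lid fully down onto the tank, then push down the raised end of the power supply's rocker switch so that it stays fully over, then press the bench timer's wide bar key and let it come up again. Do not pick up or shove anything, leave the timer's round key and the other things on the bench alone, and finish clear of everything.

Things in the scene. Friction and masses are not known exactly. Their poses are not given: they have to be found in the camera images.
- tank: Gel tank, a clear box fixed to the bench: 170 (own x) x 110 (own y) mm, rim 60 mm high, under a blue-tinted lid 179 x 122 mm. Origin at the centre of its underside on the bench, z up.
- lid_pad (a point): Centre of the top face of the lid's flat round press pad (48 mm across, 6 mm high, in the middle of the lid); moves with the lid: 81 mm above the bench while joint lid is 0, 71 mm when the lid is home. z up. Two black terminal stubs, 12 mm wide and 12 mm high, stand on the lid 70 mm from the pad towards own +x, 35 mm either side.
- lid (a joint): How far the lid has gone straight down, m: starts between 0 and 0.002 (standing about 10 mm proud), 0.010 is fully home on a slightly springy gasket. It slides stiffly (about 4 N moves it down) and stays where it is left. Negative would be lifted.
- supply: Power supply, a grey box fixed to the bench, 150 (own x) x 140 (own y) mm, top panel 61 mm above the bench with a flat display towards own +x; its round dots are only printed marks. Origin at the centre of its underside on the bench, z up.
- rocker_raised_end (a point): Point on the upper face of the rocker switch at its raised end (the end towards the supply's own -y), 23 mm from the pivot; moves with the rocker: about 82 mm above the bench when off, 74 mm when on. The rocker is 30 mm (own x) by 64 mm (own y); its pivot lies 30 mm from the supply's centre towards own -x, 73 mm above the bench.
- rocker (a joint): Angle of the rocker, rad: starts between 0 and 0.04 (off, the own -y end raised), 0.36 is fully over (on) at a hard stop. Pushing the raised end straight down by about 8 mm turns it; about 3 to 5 N; it stays where it is left.
- timer: Bench timer, a loose white slab lying flat, 80 (own x) x 120 (own y) x 30 mm, about 0.2 kg, with a flat display on its own +x half and two keys on its own -x half. Origin at the centre of its underside, z up.
- start_bar_top (a point): Centre of the top of the timer's wide bar key, 26 (own x) x 46 (own y) mm, top 38 mm above the bench when up; 20 mm from the timer's centre towards own -x and 28 mm towards own +y. Moves with the key.
- start_bar (a joint): How far the bar key is pressed, m: 0 up, 0.006 fully down (spring: starts at about 1.2 N, 3.6 N fully down); it springs back.
- round_key_top (a point): Centre of the top of the timer's round key, 18 mm across, same height; 20 mm towards own -x and 42 mm towards own -y from the timer's centre. Not to be pressed.
- round_key (a joint): How far the round key is pressed, m: 0 up, 0.006 fully down.
- vial_a: Bystander, loose: amber vial, 24 mm wide, 56 mm tall, standing between the devices. Origin at the centre of its underside.
- vial_b: Bystander, loose: the second such vial. Origin at the centre of its underside.
- tube_rack: Bystander, loose: orange tube rack, 90 x 160 x 40 mm. Origin at the centre of its underside.
- buffer: Bystander, loose: white bottle, 66 mm wide, 140 mm tall. Origin at the centre of its underside.
- gel_tray: Bystander, loose: empty shallow tray, 100 x 75 x 18 mm. Origin at the centre of its underside.
- pipette: Bystander, loose: hand pipette lying flat, about 250 mm long, 24 mm wide. Origin at the centre of its underside (the pipette: under its handle).
Things that resemble listed ones, but are neither listed nor needed, are in the scene too. What is shaped like the tank but brown or turquoise is not meant.

How it is judged:
On the way, in this order (a step that is already met when the one before it is completed fails the run):
1. the lid is pressed fully down on the tank (value of joint lid above 0.0075 m), for 0.1 s.
2. the rocker switch is pushed fully over, the lid being down (value of joint lid above 0.0075 m and value of joint rocker above 0.29 rad), for 0.1 s.
3. the timer's bar key is pressed (all of step 2 and value of joint start_bar above 0.0035 m), for 0.05 s.
At the end, for the whole second after the job is handed in: The lid is home (within 2.5 mm of its stop), the rocker is over (within 0.07 rad of its stop), both timer keys are up again (pressed less than 1.2 mm), and the timer lies flat and at rest within 20 mm of where it was (all of step 2 and value of joint each of start_bar, round_key below 0.0012 m and distance of timer from where it was at the start of the episode below 0.02 m and angle between timer's own z axis and vertical below 0.05 rad and linear speed of timer below 0.01 m/s); the robot touches nothing.
It fails at once if the steps are out of order: the switch goes on while the lid is up, or the bar key is pressed while the power is off ((value of joint rocker above 0.2 rad and value of joint lid below 0.006 m) or (value of joint start_bar above 0.003 m and value of joint rocker below 0.25 rad)).
It fails at once if the timer's round key is pressed (value of joint round_key above 0.003 m).
It fails at once if the lid is lifted, or the timer is lifted, tipped or shoved more than 30 mm (value of joint lid below -0.004 m or height (world z) of timer above 0.012 m or angle between timer's own z axis and vertical above 0.2 rad or distance of timer from where it was at the start of the episode above 0.03 m).
It fails at once if tank, power supply or timer is pressed with more than 35 N (contact force between any of the fingers, the arm and tank above 35 N or contact force between any of the fingers, the arm and supply above 35 N or contact force between any of the fingers, the arm and timer above 35 N).
It fails at once if another thing on the bench is moved more than 25 mm (distance of any of vial_a, vial_b, tube_rack, buffer, gel_tray, pipette from where it was at the start of the episode above 0.025 m).
It also fails if it takes over 51 s, if anything falls off the work surface, if the arm or the gripper's body presses on something with over 40 N, if the wrist force passes 120 N, or if a joint passes its speed limit or range.

## Working session

There is one attempt and no reset: what is moved stays moved. The work goes in short steps, Python scripts to look and compute and a tool call to move; the robot and the scene stay as the last step left them, time stands still between calls to the robot, and variables do not carry over. Pictures are saved under pics/ and viewed, at most 10 in all, crops included, and the job is handed in when it is done.

Besides the shell and the picture viewer there is one more tool, called after ">>>" by a JSON object that holds its "name" and its "arguments", one argument or row to a line. servo_tool: Moves the arm, as the interface text tells. Its arguments: {"type":"object","properties":{"rows":{"type":"array","items":{"type":"array","items":{"type":"array","items":{"type":"number"}}}},"squeeze":{"type":"number"}},"required":["rows"]}

```bash
mkdir -p pics
python3 - <<'E'
from station import manip
import cv2
for n in("top","scene"):
    cv2.imwrite(f"pics/{n}0.png",manip.snapshot(n))
    print(n,manip.camera_info(n))
s=manip.sense();print({k:s[k] for k in("t","tcp_pos","tool_rot","force","finger_gap")})
E
```

```text
top {'K': array([[511.19103396,   0.        , 321.02608959],
       [  0.        , 511.19103396, 203.70721006],
       [  0.        ,   0.        ,   1.        ]]), 'camera_from_world': array([[-0.01095607, -0.99984814, -0.01355202,  0.01093555],
       [-0.98562376,  0.01308336, -0.1684477 ,  0.49496447],
       [ 0.16859943,  0.01151167, -0.98561743,  1.73845814],
       [ 0.        ,  0.        ,  0.        ,  1.        ]])}
scene {'K': array([[384.43904052,   0.        , 317.81734517],
       [  0.        , 384.43904052, 197.80479652],
       [  0.        ,   0.        ,   1.        ]]), 'camera_from_world': array([[ 0.27200901,  0.96215688, -0.01628637, -0.12935664],
       [ 0.70648009, -0.21116135, -0.67549742, -0.30109305],
       [-0.65337354,  0.17223539, -0.73718246,  1.48320357],
       [ 0.        ,  0.        ,  0.        ,  1.        ]])}
{'t': 0.1, 'tcp_pos': array([0.17467713, 0.59942553, 0.24938345]), 'tool_rot': array([ 1.41416013e-01,  9.89949718e-01, -9.82043910e-04, -3.20484535e-04]), 'force': array([-0.77029922,  0.07280041,  0.51290557]), 'finger_gap': 0.9995185986426094}
```

View pics/top0.png

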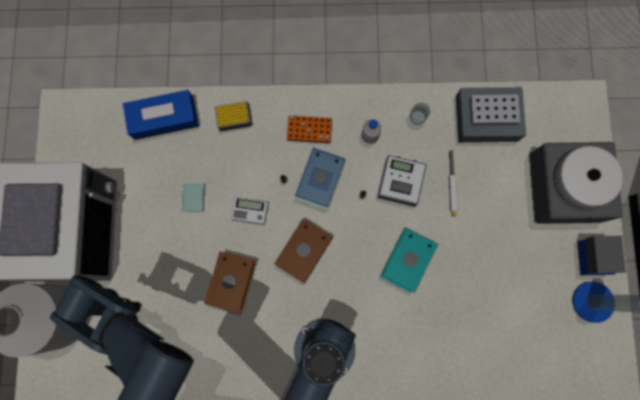

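View pics/scene0.png

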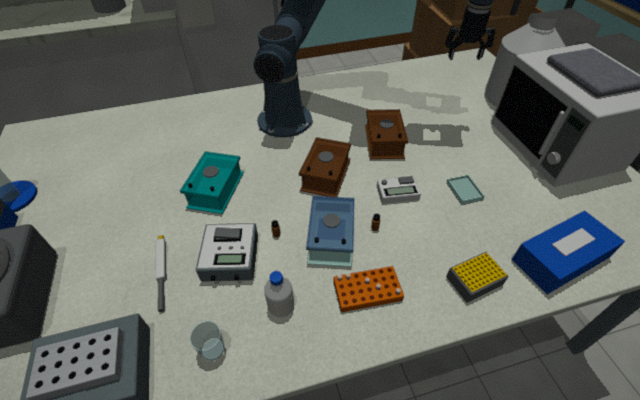

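The top picture shows the blue tank with its pad at about (320,177), the supply at (402,180) with its rocker at about (401,187), the timer at (251,210), and vials at (284,179) and (363,195). I'll enlarge it for exact pixels.

```bash
python3 - <<'E'
import cv2
a=cv2.imread("pics/top0.png")[140:230,225:435]
b=cv2.resize(a,None,fx=3.8,fy=3.8,interpolation=cv2.INTER_CUBIC)
c=cv2.imread("pics/scene0.png")[170:290,190:430]
cv2.imwrite("pics/c1.png",b)
E
cat > h.py <<'E'
import numpy as np
from station import manip
def px2w(n,u,v,z):
    c=manip.camera_info(n);T=c["camera_from_world"];R,t=T[:3,:3],T[:3,3]
    o=-R.T@t;d=R.T@np.linalg.inv(c["K"])@[u,v,1]
    return o+d*(z-o[2])/d[2]
def w2px(n,p):
    c=manip.camera_info(n);T=c["camera_from_world"]
    q=c["K"]@(T[:3,:3]@np.array(p)+T[:3,3]);return q[:2]/q[2]
E
```

```text
(no output)
```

View pics/c1.png

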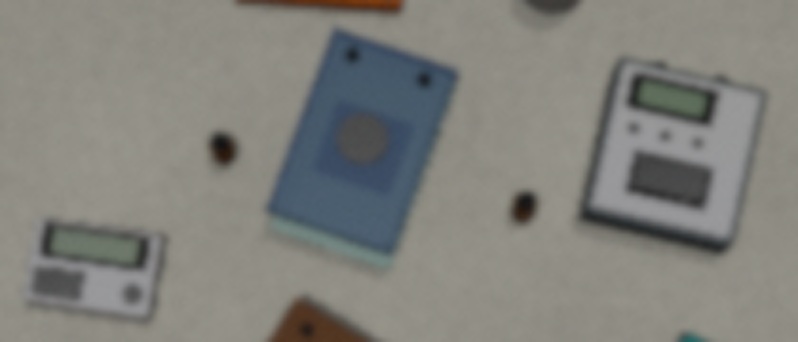

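The enlarged crop shows these positions in crop pixels: pad (362,138), lid stubs (351,54) and (424,79), rocker centre about (670,180), bar key (58,283), round key (132,293).

Run:
```python
from h import *
P=lambda x,y,z:px2w("top",225+(x+.5)/3.8-.5,140+(y+.5)/3.8-.5,z)
pad=P(362,138,.081);s1=P(351,54,.087);s2=P(424,79,.087)
print("pad",pad,"stubs",s1,s2,"dist",np.linalg.norm((s1+s2)/2-pad),np.linalg.norm(s1-s2))
print("lidcorn",[P(*c,.074)[:2].round(3) for c in((335,30),(458,70),(390,254),(269,213))])
rc=[P(x,y,.075) for x,y in((633,152),(712,168),(705,208),(627,193))]
print("rocker",np.round(rc,3),np.mean(rc,0))
sc=[P(x,y,.061) for x,y in((622,60),(765,92),(726,243),(585,208))]
print("supply",np.round(sc,3),np.mean(sc,0))
tc=[P(x,y,.03) for x,y in((45,221),(165,236),(150,320),(27,302))]
print("timer",np.round(tc,3),np.mean(tc,0))
print("bar",P(58,283,.038),"round",P(132,293,.038))
print("vials",P(222,148,.03),P(523,206,.03))
print("brown",P(307,329,.08))
def ax(a,b): 
    d=b-a; return np.degrees(np.arctan2(d[1],d[0]))
print("yaw(x axis) tank",ax(pad,(s1+s2)/2),"supply",ax(sc[3],sc[0]),ax(sc[2],sc[1]),ax(sc[1],sc[0])-90,ax(sc[2],sc[3])-90,"timer",ax(tc[3],tc[0]),ax(tc[1],tc[0])-90,ax(tc[2],tc[3])-90)
```

```text
pad [0.58526313 0.00731615 0.081     ] stubs [0.66216898 0.01640158 0.087     ] [ 0.63783585 -0.04950871  0.087     ] dist 0.06925994005760894 0.070258582421778
lidcorn [array([0.689, 0.031]), array([ 0.649, -0.081]), array([ 0.48 , -0.017]), array([0.519, 0.092])]
rocker [[ 0.57  -0.238  0.075]
 [ 0.554 -0.308  0.075]
 [ 0.518 -0.301  0.075]
 [ 0.532 -0.231  0.075]] [ 0.54373232 -0.26945975  0.075     ]
supply [[ 0.66  -0.232  0.061]
 [ 0.628 -0.362  0.061]
 [ 0.488 -0.321  0.061]
 [ 0.522 -0.194  0.061]] [ 0.57438587 -0.27735254  0.061     ]
timer [[0.522 0.303 0.03 ]
 [0.507 0.191 0.03 ]
 [0.428 0.204 0.03 ]
 [0.447 0.318 0.03 ]] [0.47599426 0.25406123 0.03      ]
bar [0.46273309 0.28827052 0.038     ] round [0.45258446 0.22017269 0.038     ]
vials [0.58915729 0.13853606 0.03      ] [ 0.53037415 -0.14024009  0.03      ]
brown [0.41202712 0.05814966 0.08      ]
yaw(x axis) tank -20.23919416946439 supply -15.438860997435427 -16.549111820065104 -13.906272545406992 -15.028727635687062 timer -11.4572266618047 -7.966718094741964 -9.079941165107911
```

>>> {"name": "servo_tool", "arguments": {
  "rows": [
    [[0,0,0,-0.0233,-0.0189,0,-1],[0,0,0,-0.0233,-0.0189,0,-1],[0,0,0,-0.0233,-0.0189,0,-1],[0,0,0,-0.0233,-0.0189,0,-1],[0,0,0,-0.0233,-0.0189,0,-1],[0,0,0,-0.0233,-0.0189,0,-1],[0,0,0,-0.0233,-0.0189,0,-1],[0,0,0,-0.0233,-0.0189,0,-1]]
  ],
  "squeeze": 20
}}

```text
t: 0.77
tcp_pos: [0.3119, 0.4012, 0.25]
tool_rot: [0.141, 0.99, -0.0, -0.0]
force: [0.4, -0.4, 0.2]
finger_gap: 0.001
gripper_force: 0.0
```

>>> {"name": "servo_tool", "arguments": {
  "rows": [
    [[0,0,0,-0.0233,-0.0189,0,-1],[0,0,0,-0.0233,-0.0189,0,-1],[0,0,0,-0.0233,-0.0189,0,-1],[0,0,0,-0.0233,-0.0189,0,-1],[0,0,0,-0.0233,-0.0189,0,-1],[0,0,0,-0.0233,-0.0189,0,-1],[0,0,0,-0.0233,-0.0189,0,-1],[0,0,0,-0.0233,-0.0189,0,-1]]
  ]
}}

```text
t: 1.43
tcp_pos: [0.4485, 0.2039, 0.2501]
tool_rot: [0.141, 0.99, -0.0, -0.0]
force: [0.1, 0.0, -1.0]
finger_gap: -0.001
gripper_force: 0.0
```

>>> {"name": "servo_tool", "arguments": {
  "rows": [
    [[0,0,0,-0.0233,-0.0189,0.01,-1],[0,0,0,-0.0233,-0.0189,0.01,-1],[0,0,0,-0.0233,-0.0189,0.01,-1],[0,0,0,-0.0233,-0.0189,0.01,-1],[0,0,0,-0.0233,-0.0189,0.01,-1],[0,0,0,-0.0233,-0.0189,0.01,-1],[0,0,0,-0.0233,-0.0189,0.01,-1],[0,0,0,-0.0233,-0.0189,0.01,-1]]
  ]
}}

```text
t: 2.1
tcp_pos: [0.5851, 0.0066, 0.1694]
tool_rot: [0.142, 0.99, 0.0, -0.001]
force: [0.5, -0.1, 0.1]
finger_gap: 0.001
gripper_force: 0.0
```

>>> {"name": "servo_tool", "arguments": {
  "rows": [
    [[0,0,0,0,0,0,-1],[0,0,0,0,0,0,-1]]
  ]
}}

```text
t: 2.27
tcp_pos: [0.5849, 0.0066, 0.1691]
tool_rot: [0.143, 0.99, 0.0, -0.001]
force: [-0.6, 0.6, -0.4]
finger_gap: 0.005
gripper_force: 0.0
```

Run:
```python
from h import *
import cv2
print(w2px("wrist",[.5853,.0073,.081]), w2px("wrist",[.5849,.0066,.15]))
cv2.imwrite("pics/w1.png",manip.snapshot("wrist"))
```

```text
[322.87931429 215.81883163] [320.81729939 263.97182569]
```

View pics/w1.png

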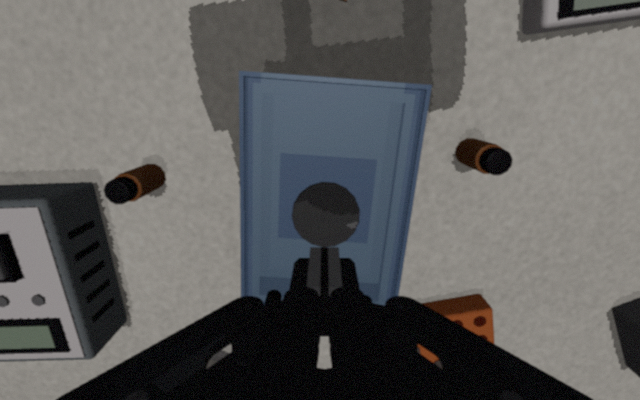

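The wrist view shows the pad centred at (326,214), against a predicted (323,216), so the alignment is good. Descending.

>>> {"name": "servo_tool", "arguments": {
  "rows": [
    [[0,0,0,0,0,0.015,-1],[0,0,0,0,0,0.015,-1],[0,0,0,0,0,0.015,-1],[0,0,0,0,0,0.01,-1],[0,0,0,0,0,0.005,-1],[0,0,0,0,0,0.003,-1],[0,0,0,0,0,0.002,-1],[0,0,0,0,0,0.002,-1]]
  ]
}}

```text
t: 2.98
tcp_pos: [0.5852, 0.0082, 0.1038]
tool_rot: [0.141, 0.99, -0.0, 0.001]
force: [0.1, 0.5, -0.7]
finger_gap: 0.001
gripper_force: 0.0
```

>>> {"name": "servo_tool", "arguments": {
  "rows": [
    [[0,0,0,0,0,0.002,-1],[0,0,0,0,0,0.002,-1],[0,0,0,0,0,0.002,-1],[0,0,0,0,0,0.002,-1],[0,0,0,0,0,0.001,-1],[0,0,0,0,0,0,-1]]
  ]
}}

```text
t: 3.48
tcp_pos: [0.5851, 0.0079, 0.0945]
tool_rot: [0.141, 0.99, -0.0, 0.0]
force: [-0.1, 0.2, 2.6]
finger_gap: -0.003
gripper_force: 1.4
```

>>> {"name": "servo_tool", "arguments": {
  "rows": [
    [[0,0,0,0,0,0.001,-1],[0,0,0,0,0,0.001,-1],[0,0,0,0,0,0.001,-1],[0,0,0,0,0,0,-1]]
  ]
}}

```text
t: 3.82
tcp_pos: [0.5851, 0.0079, 0.0913]
tool_rot: [0.141, 0.99, -0.0, 0.0]
force: [-0.4, -0.3, 2.5]
finger_gap: -0.001
gripper_force: 1.6
```

>>> {"name": "servo_tool", "arguments": {
  "rows": [
    [[0,0,0,0,0,0.001,-1],[0,0,0,0,0,0,-1]]
  ]
}}

```text
t: 3.98
tcp_pos: [0.5851, 0.0079, 0.0903]
tool_rot: [0.141, 0.99, -0.0, 0.0]
force: [1.0, -0.6, 3.2]
finger_gap: 0.002
gripper_force: 1.5
```

>>> {"name": "servo_tool", "arguments": {
  "rows": [
    [[0,0,0,0,0,0.001,-1],[0,0,0,0,0,0,-1]]
  ]
}}

```text
t: 4.15
tcp_pos: [0.5851, 0.0079, 0.0901]
tool_rot: [0.141, 0.99, -0.0, 0.0]
force: [-1.0, 0.0, 8.0]
finger_gap: -0.0
gripper_force: 4.2
```

>>> {"name": "servo_tool", "arguments": {
  "rows": [
    [[0,0,0,0,0,0.001,-1],[0,0,0,0,0,0,-1],[0,0,0,0,0,0,-1]]
  ]
}}

```text
t: 4.4
tcp_pos: [0.5851, 0.0079, 0.09]
tool_rot: [0.141, 0.99, -0.0, 0.001]
force: [-2.8, 0.5, 14.8]
finger_gap: 0.001
gripper_force: 7.0
```

The lid is at its stop (TCP 0.090, 15 N). Lifting off and going to the rocker.

>>> {"name": "servo_tool", "arguments": {
  "rows": [
    [[0,0,0,0,0,-0.01,-1],[0,0,0,0,0,-0.03,-1],[0,0,0,0,0,-0.03,-1],[0,0,0,-0.004,-0.0303,0,-1],[0,0,0,-0.004,-0.0303,0,-1],[0,0,0,-0.004,-0.0303,0,-1],[0,0,0,-0.004,-0.0303,0,-1],[0,0,0,-0.004,-0.0303,0,-1]]
  ]
}}

```text
t: 5.07
tcp_pos: [0.5606, -0.144, 0.1579]
tool_rot: [0.141, 0.99, 0.0, -0.001]
force: [-0.1, 0.5, -0.0]
finger_gap: -0.0
gripper_force: 0.0
```

>>> {"name": "servo_tool", "arguments": {
  "rows": [
    [[0,0,0,-0.004,-0.0303,0,-1],[0,0,0,-0.004,-0.0303,0,-1],[0,0,0,-0.004,-0.0303,0,-1],[0,0,0,-0.004,-0.0303,0,-1],[0,0,0,-0.004,-0.0303,0,-1],[0,0,0,0,0,0,-1],[0,0,0,0,0,0,-1]]
  ]
}}

```text
t: 5.65
tcp_pos: [0.5375, -0.2956, 0.1577]
tool_rot: [0.143, 0.99, 0.0, -0.0]
force: [-0.7, 0.4, -0.2]
finger_gap: -0.003
gripper_force: 0.0
```

Run:
```python
from h import *
import cv2
s=manip.sense();print(s["tcp_pos"],s["force"])
p=[.538,-.294,.082]
print("target",w2px("wrist",p),"pivot",w2px("wrist",[.545,-.2695,.078]),"far end",w2px("wrist",[.545-.259*.032,-.2695-.966*.032,.084]))
cv2.imwrite("pics/w2.png",manip.snapshot("wrist"))
```

```text
[ 0.53753271 -0.29555238  0.15766902] [-0.68250856  0.43735075 -0.23407387]
target [323.97854638 222.01675095] pivot [362.41665642 219.49670759] far end [313.896387   223.98064748]
```

View pics/w2.png

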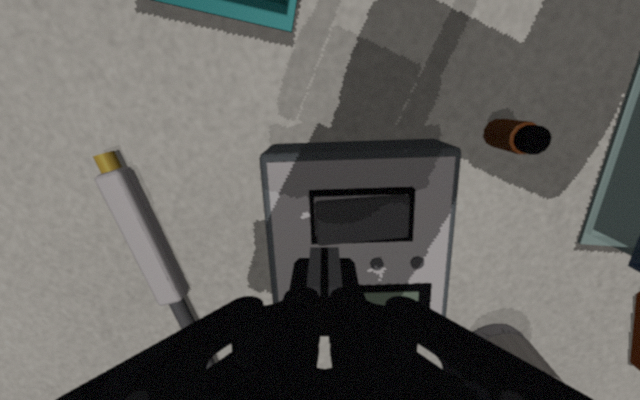

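The rocker spans (313–412, 190–242) and its centre matches the prediction of (362,219). The raised end lies under the tips.

>>> {"name": "servo_tool", "arguments": {
  "rows": [
    [[0,0,0,0,0,0.015,-1],[0,0,0,0,0,0.015,-1],[0,0,0,0,0,0.012,-1],[0,0,0,0,0,0.006,-1],[0,0,0,0,0,0.003,-1],[0,0,0,0,0,0.002,-1],[0,0,0,0,0,0.002,-1],[0,0,0,0,0,0.001,-1]]
  ]
}}

```text
t: 6.37
tcp_pos: [0.5387, -0.2941, 0.1026]
tool_rot: [0.141, 0.99, -0.0, 0.0]
force: [0.9, -0.2, -0.4]
finger_gap: 0.005
gripper_force: 0.0
```

>>> {"name": "servo_tool", "arguments": {
  "rows": [
    [[0,0,0,0,0,0.001,-1],[0,0,0,0,0,0.001,-1],[0,0,0,0,0,0.001,-1],[0,0,0,0,0,0.001,-1],[0,0,0,0,0,0,-1]]
  ]
}}

```text
t: 6.78
tcp_pos: [0.5386, -0.2948, 0.0987]
tool_rot: [0.141, 0.99, -0.001, 0.001]
force: [-1.4, -1.4, 2.7]
finger_gap: -0.001
gripper_force: 1.1
```

>>> {"name": "servo_tool", "arguments": {
  "rows": [
    [[0,0,0,0,0,0.001,-1],[0,0,0,0,0,0.001,-1],[0,0,0,0,0,0,-1]]
  ]
}}

```text
t: 7.03
tcp_pos: [0.5387, -0.2948, 0.0965]
tool_rot: [0.141, 0.99, -0.001, 0.001]
force: [-0.1, -2.2, 3.3]
finger_gap: -0.004
gripper_force: 1.4
```

>>> {"name": "servo_tool", "arguments": {
  "rows": [
    [[0,0,0,0,0,0.001,-1],[0,0,0,0,0,0.001,-1],[0,0,0,0,0,0,-1]]
  ]
}}

```text
t: 7.28
tcp_pos: [0.5386, -0.2948, 0.0944]
tool_rot: [0.141, 0.99, -0.001, 0.001]
force: [-0.9, -3.4, 4.1]
finger_gap: -0.002
gripper_force: 2.0
```

>>> {"name": "servo_tool", "arguments": {
  "rows": [
    [[0,0,0,0,0,0.001,-1],[0,0,0,0,0,0,-1]]
  ]
}}

```text
t: 7.45
tcp_pos: [0.5386, -0.2948, 0.0935]
tool_rot: [0.141, 0.99, -0.001, 0.0]
force: [-0.4, -3.5, 4.1]
finger_gap: -0.001
gripper_force: 2.5
```

>>> {"name": "servo_tool", "arguments": {
  "rows": [
    [[0,0,0,0,0,0.001,-1],[0,0,0,0,0,0,-1]]
  ]
}}

```text
t: 7.62
tcp_pos: [0.5387, -0.2948, 0.0934]
tool_rot: [0.141, 0.99, -0.001, 0.001]
force: [-0.5, -3.9, 9.2]
finger_gap: -0.002
gripper_force: 4.7
```

>>> {"name": "servo_tool", "arguments": {
  "rows": [
    [[0,0,0,0,0,0.001,-1],[0,0,0,0,0,0,-1],[0,0,0,0,0,0,-1]]
  ]
}}

```text
t: 7.87
tcp_pos: [0.5387, -0.2949, 0.0932]
tool_rot: [0.141, 0.99, -0.001, 0.001]
force: [-4.4, -3.0, 13.6]
finger_gap: -0.005
gripper_force: 7.1
```

>>> {"name": "servo_tool", "arguments": {
  "rows": [
    [[0,0,0,0,0,-0.01,-1],[0,0,0,0,0,-0.03,-1],[0,0,0,0,0,-0.03,-1],[0,0,0,0,0,-0.01,-1],[0,0,0,0.0132,0.0298,0,-1],[0,0,0,0.0132,0.0298,0,-1],[0,0,0,0.0132,0.0298,0,-1],[0,0,0,0.0132,0.0298,0,-1]]
  ]
}}

```text
t: 8.53
tcp_pos: [0.5196, -0.1624, 0.1703]
tool_rot: [0.142, 0.99, 0.001, -0.001]
force: [1.3, -0.0, 0.1]
finger_gap: -0.001
gripper_force: 0.0
```

>>> {"name": "servo_tool", "arguments": {
  "rows": [
    [[0,0,0,0.0132,0.0298,0,-1],[0,0,0,0.0132,0.0298,0,-1],[0,0,0,0.0132,0.0298,0,-1],[0,0,0,0.0132,0.0298,0,-1],[0,0,0,0.0132,0.0298,0,-1],[0,0,0,0.0132,0.0298,0,-1],[0,0,0,0.0132,0.0298,0,-1]]
  ]
}}

```text
t: 9.12
tcp_pos: [0.4888, 0.0636, 0.1704]
tool_rot: [0.142, 0.99, 0.001, -0.002]
force: [0.1, -0.0, -0.3]
finger_gap: 0.001
gripper_force: 0.0
```

>>> {"name": "servo_tool", "arguments": {
  "rows": [
    [[0,0,0,0.0132,0.0298,0,-1],[0,0,0,0.0132,0.0298,0,-1],[0,0,0,0.0132,0.0298,0,-1],[0,0,0,0.0132,0.0298,0,-1],[0,0,0,0.0132,0.0298,0,-1],[0,0,0,0.0132,0.0298,0,-1],[0,0,0,0.0132,0.0298,0.02,-1],[0,0,0,0,0,0.02,-1]]
  ]
}}

```text
t: 9.78
tcp_pos: [0.4592, 0.293, 0.1311]
tool_rot: [0.139, 0.99, 0.002, 0.001]
force: [0.8, -0.1, -0.4]
finger_gap: 0.001
gripper_force: 0.0
```

>>> {"name": "servo_tool", "arguments": {
  "rows": [
    [[0,0,0,0,0,0,-1],[0,0,0,0,0,0,-1]]
  ]
}}

```text
t: 9.95
tcp_pos: [0.4581, 0.2873, 0.1297]
tool_rot: [0.141, 0.99, -0.001, -0.003]
force: [1.3, -0.4, -0.1]
finger_gap: 0.001
gripper_force: 0.0
```

Run:
```python
from h import *
import cv2
s=manip.sense();print(s["tcp_pos"],s["force"])
p=[.461,.2865,.038]
print("bar",w2px("wrist",p),"tip down",w2px("wrist",[*s["tcp_pos"][:2],.038]),"round",w2px("wrist",[.4526,.2190,.038]))
cv2.imwrite("pics/w3.png",manip.snapshot("wrist"))
t=manip.snapshot("top")[140:230,225:435]
cv2.imwrite("pics/c2.png",cv2.resize(t,None,fx=3.8,fy=3.8,interpolation=cv2.INTER_CUBIC))
```

```text
[0.45810609 0.287298   0.12971782] [ 1.27884379 -0.41199125 -0.10460008]
bar [322.22483648 218.20263427] tip down [322.15692574 214.16387926] round [227.86405247 232.36925427]
```

View pics/w3.png

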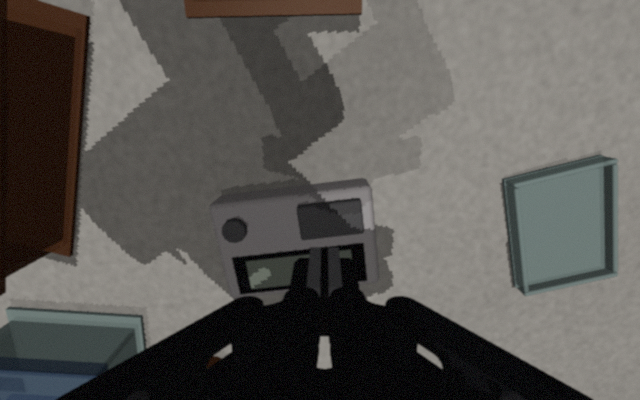

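View pics/c2.png

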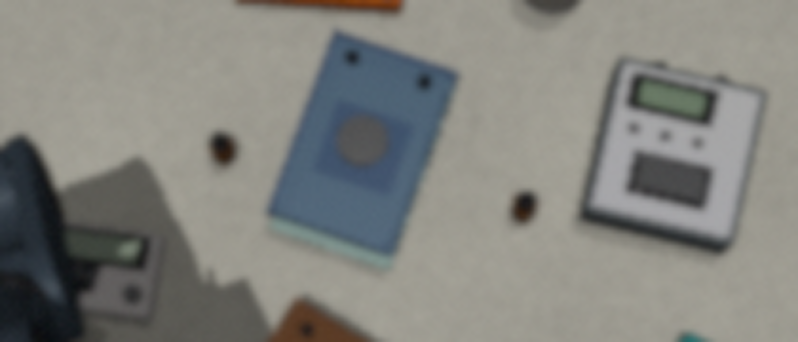

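In the wrist view the bar key is centred at (331,219), about 6 mm towards tool +y of the tip axis, and the round key is well clear at (234,230). The top view shows nothing else displaced. I'll correct slightly and press.

>>> {"name": "servo_tool", "arguments": {
  "rows": [
    [[0,0,0,-0.003,0.005,0.015,-1],[0,0,0,0,0,0.02,-1],[0,0,0,0,0,0.015,-1],[0,0,0,0,0,0.01,-1],[0,0,0,0,0,0.006,-1],[0,0,0,0,0,0.003,-1],[0,0,0,0,0,0.001,-1],[0,0,0,0,0,0,-1]]
  ]
}}

```text
t: 10.72
tcp_pos: [0.4652, 0.2913, 0.0618]
tool_rot: [0.142, 0.99, 0.0, 0.0]
force: [0.1, 0.2, -0.1]
finger_gap: 0.005
gripper_force: 0.0
```

>>> {"name": "servo_tool", "arguments": {
  "rows": [
    [[0,0,0,0,0,0.002,-1],[0,0,0,0,0,0.002,-1],[0,0,0,0,0,0.002,-1],[0,0,0,0,0,0,-1]]
  ]
}}

```text
t: 11.05
tcp_pos: [0.4651, 0.2915, 0.0554]
tool_rot: [0.141, 0.99, 0.0, 0.0]
force: [-0.2, 1.5, 2.4]
finger_gap: -0.005
gripper_force: 0.9
```

>>> {"name": "servo_tool", "arguments": {
  "rows": [
    [[0,0,0,0,0,0.001,-1],[0,0,0,0,0,0.001,-1],[0,0,0,0,0,0.001,-1],[0,0,0,0,0,0,-1]]
  ]
}}

```text
t: 11.38
tcp_pos: [0.4651, 0.2915, 0.0524]
tool_rot: [0.141, 0.99, 0.0, 0.0]
force: [0.6, 0.5, 3.0]
finger_gap: -0.001
gripper_force: 1.5
```

>>> {"name": "servo_tool", "arguments": {
  "rows": [
    [[0,0,0,0,0,0.001,-1],[0,0,0,0,0,0.001,-1],[0,0,0,0,0,0,-1],[0,0,0,0,0,0,-1]]
  ]
}}

```text
t: 11.72
tcp_pos: [0.4651, 0.2915, 0.051]
tool_rot: [0.141, 0.99, 0.0, 0.001]
force: [0.3, 0.8, 7.7]
finger_gap: -0.001
gripper_force: 3.8
```

The key is bottomed out at TCP 0.051, as expected. Lifting clear.

>>> {"name": "servo_tool", "arguments": {
  "rows": [
    [[0,0,0,0,0,-0.003,-1],[0,0,0,0,0,-0.01,-1],[0,0,0,0,0,-0.03,-1],[0,0,0,0,0,-0.04,-1],[0,0,0,0,0,-0.04,-1],[0,0,0,0,0,-0.03,-1],[0,0,0,0,0,-0.03,-1],[0,0,0,0,0,0,-1]]
  ]
}}

```text
t: 12.38
tcp_pos: [0.4672, 0.2924, 0.2395]
tool_rot: [0.141, 0.99, 0.003, 0.005]
force: [0.4, 0.7, 0.1]
finger_gap: -0.002
gripper_force: 0.0
```

>>> {"name": "servo_tool", "arguments": {
  "rows": [
    [[0,0,0,0.03,0.02,0,-1],[0,0,0,0.03,0.02,0,-1],[0,0,0,0.02,0.03,0,-1],[0,0,0,0.02,0.03,0,-1],[0,0,0,0.02,0.03,0,-1],[0,0,0,0,0,0,-1],[0,0,0,0,0,0,-1],[0,0,0,0,0,0,-1]]
  ]
}}

```text
t: 13.05
tcp_pos: [0.385, 0.4488, 0.2324]
tool_rot: [0.141, 0.99, -0.001, -0.001]
force: [-0.0, -0.9, -0.1]
finger_gap: 0.001
gripper_force: 0.0
```

Run:
```python
from h import *
import cv2
s=manip.sense();print(s["tcp_pos"],s["force"])
a=manip.snapshot("top");t=a[140:230,225:435]
cv2.imwrite("pics/c3.png",cv2.resize(t,None,fx=3.8,fy=3.8,interpolation=cv2.INTER_CUBIC))
```

```text
[0.38500615 0.4488442  0.232405  ] [-0.00879186 -0.93113036 -0.0953637 ]
```

View pics/c3.png

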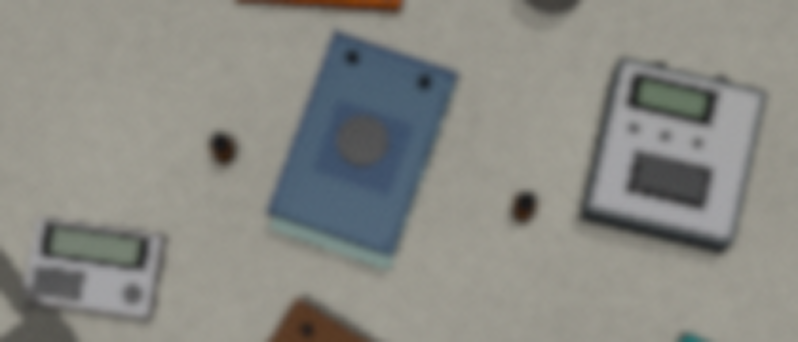

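The timer, vials and devices are where they started, and the arm is clear.

```bash
python3 -c "
from station import manip
print(manip.sign_off())"
```

```text
the job is handed in; nothing more can be done
None
```

I pressed the lid home, pushed the rocker to its stop, then pressed the bar key fully down and released it. The arm finished clear, nothing looked moved in the last picture, and the job is handed in; no verdict was returned.

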